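# Pack a kit of steel tube fittings

### The job

Pack the kit tray with the four bright steel fittings: lay the base plate flat on the tray floor and slide it fully home against both red stop bars, its long side along the bar on the tray's long-side wall nearest the robot, and stand the tube socket upright in the blue bin, the clamp block upright in the yellow bin and the levelling foot upright in the green bin. Leave the two black look-alikes where they stand.

Things in the scene. Friction and masses are not known exactly. Their poses are not given: they have to be found in the camera images.
- plate: bright steel base plate, 60 mm (its x) x 80 mm (its y) x 8 mm, four dark bolt holes, lying flat, with an upright square post 24 x 24 mm at its centre, sides parallel to the plate's, top 58 mm above the underside; about 0.35 kg. Origin: centre of the underside; z up. The same after a half turn.
- socket: bright steel tube socket: flange disc 50 mm diameter, 6 thick, with an upright tube 28 mm diameter, dark bore in its top, 56 mm high in all; stands upright on the bench. Small set-screw on its side (look only). Origin: centre of the underside; z up.
- clamp: bright steel clamp block: square base 50 x 50 x 6 mm with an upright block 26 (x) by 36 (y) mm up to 50 mm height; dark bores in its two x faces (the ones to grip, 26 apart); screw head 18 mm diameter on top, 7 mm off to +y, up to 56 mm. Stands upright on the bench. Origin: centre of the underside; z up.
- foot: bright steel levelling foot: round pad 50 mm diameter (5 mm thick at the rim, coned up to 11 mm), stem 14 mm diameter, and above it a knurled collar 22 mm diameter from 28 to 58 mm height with two dark rings; stands upright. Origin: centre of the underside; z up.
- black_socket: black look-alike of the tube socket, to be left where it stands: flange disc 50 mm diameter, 6 thick, with an upright tube 28 mm diameter, dark bore in its top, 56 mm high in all; stands upright on the bench. Small set-screw on its side (look only). Origin: centre of the underside; z up.
- black_clamp: black look-alike of the clamp block, to be left where it stands: square base 50 x 50 x 6 mm with an upright block 26 (x) by 36 (y) mm up to 50 mm height; dark bores in its two x faces (the ones to grip, 26 apart); screw head 18 mm diameter on top, 7 mm off to +y, up to 56 mm. Stands upright on the bench. Origin: centre of the underside; z up.
- tray: plywood tray, fixed, 188 (x) x 264 (y) mm, rim 20, walls and floor 4. Origin: underside centre, on the bench; +x away from the robot, +y to its left, turned up to 15 deg. Bins fill x > 8 mm. Two red stop bars, tops 18 mm up, in the -x +y corner: faces x = -80 mm (y 28 to 118) and y = 118 mm (x -80 to -14). The plate when home: centre x -50, y 78, underside 4 mm up, 80 mm side on the x bar.
- bin_blue: blue open square bin, 80 mm outside, 74 inside, 20 high, walls and floor 3 mm. Fixed in the tray, sides parallel to it; the three stand in a row along the tray's y at its x = +48 mm, 84 mm apart, in any order. Origin: centre of the underside, 4 mm above the bench (inner floor 7, rim 24 mm above the bench).
- bin_yellow: yellow open square bin, 80 mm outside, 74 inside, 20 high, walls and floor 3 mm. Fixed in the tray, sides parallel to it; the three stand in a row along the tray's y at its x = +48 mm, 84 mm apart, in any order. Origin: centre of the underside, 4 mm above the bench (inner floor 7, rim 24 mm above the bench).
- bin_green: green open square bin, 80 mm outside, 74 inside, 20 high, walls and floor 3 mm. Fixed in the tray, sides parallel to it; the three stand in a row along the tray's y at its x = +48 mm, 84 mm apart, in any order. Origin: centre of the underside, 4 mm above the bench (inner floor 7, rim 24 mm above the bench).

How it is judged:
By the outcome, as a careful person would: the job done as asked, in the order asked, and still so for the second after the job is handed in, with the robot touching nothing.
It also fails if it takes over 115 s, if anything falls off the work surface, if the arm or the gripper's body presses on something with over 40 N, if the wrist force passes 120 N, or if a joint passes its speed limit or range.

### The arm

A 6-joint arm with a two-finger parallel gripper is mounted at the origin on the work surface. World frame = base frame: x ahead of the robot, y to its left, z up, the work surface at z = 0. Lengths are in m, angles in rad, forces in N, time in s.
With the tool pointing down it reaches from about 0.3 to 0.875 m from the base axis. Payload 6.4 kg.
Tool frame: the origin (TCP) lies on the centre line of the jaws, within the pads' length; the fingertips stand 25 mm ahead of it and the grasp point (between the pads) lies 6 mm ahead of it; z points along the fingers, y is the line along which they close (so a half turn about z gives the same grasp; the last joint's range is limited). The gripper opens to 85 mm and grips with 20 to 120 N. Pads are 22 mm wide; open, the fingers measure 114 mm over their backs; the gripper's body (76 mm by 85 mm) begins 54 mm behind the grasp point. The pads swing forward as they close: fully open they stand 13 mm farther back than shut.
Start: joints at [0.98, 0.181, 1.607, -0, 1.354, -0.206], TCP at [0.216, 0.533, 0.256] pointing down, gripper open.
Joint ranges: [-2.99, 2.99], [-0.89, 2.07], [0.3, 2.58], [-1.14, 4.28], [0, 2.63], [-3.12, 3.12]. Speed limits (rad/s): [2.57, 2.57, 3.01, 3.14, 3.14, 3.14].

### API

Orientations are given as a unit quaternion [w, x, y, z].
In Python, from bench import get_obs, camera, hand_in, spot_in gives the robot as it stands.
- The arm moves only by the shell command python3 -m jog 'ROWS'. ROWS is JSON, one flat list of numbers, 7 for each row, row after row: the shift along the tool's x, y, z in m, then the turn, a rotation vector about the tool's x, y, z in rad, then the closure, from 0 (fully open) to 1 (shut). A call has 1 to 20 rows; each row is the pose to reach, as a shift and turn from the pose commanded when the call began, along the tool's axes at that moment; what a row does not reach only later rows make up. A row lasts 1/8 s, in which the tool goes at most 62.5 mm and 10.7 degrees, less where a joint would pass 70% of its speed; a pose out of reach is approached as far as the arm can. A call with a gripper value outside its range is refused whole. The fingers move at their own pace and stop on an object; the grip force is fixed at half the most. Time passes only in rows, so rows that repeat a pose let the fingers close. It gives the time, the measured TCP pose, the force, the opening and the grip force at its end, in the units of the state.
- get_obs(): the state, without advancing time (a new reading comes with each control period).
- camera(name): name is "scene" or "top" or "wrist"; returns a dict with "frame" (400x640x3 uint8, red, green, blue), "mtx" (3x3 intrinsics, pixels), "distortion" ([k1, k2, p1, p2, k3] as OpenCV has them; the pictures are not rectified), "extrinsics" (4x4, takes a point from camera to world coordinates). Camera axes: x right, y up, looking along -z (the intrinsics and any distortion apply to the point x, -y, -z); pixel columns grow to the right and rows downward; lengths in m; the calibration is good to about 2 mm. A picture is of the moment at which its call begins. There is no depth.
- hand_in(): hands the job in; it is judged then, once.
Trained networks look in a picture, given as the dict that the camera call returned (one of the last four; its "shot" number tells which), for a name from the list of things; names that differ only in an ending like _2 or _b are one class to them, and where a whole thing is asked for, a point or a joint stands for the part that bears it (a point fixed in the world has none). Each returns a list of dicts, best first, with "confidence" (0 to 1); they miss things now and then, are a little off and sometimes report something else, mostly with a low value. They report only what shows in the picture. A call takes as long as a camera call.
- spot_in(picture, name): "xyz" ([x, y, z] in m, in world coordinates, good to about 4 mm: the middle of the surface that is visible of it).
The state is a dict: "time_s": time; "q": joint angles; "dq": joint speeds; "joint_efforts": joint torques, N m; "eef_pos": TCP position; "eef_rot": TCP orientation; "wrist_force": force on the tool from outside, world axes, zero at the start; "torque": the same for the moment, N m; "opening": opening from 0.0 (shut) to 1.0 (fully open); "grasp_force": force on a finger pad.
Only numpy, scipy, OpenCV 4.12 (cv2) and the standard library are available. Lean on these libraries where they do the work, as an engineer would, in place of code of your own. Each camera call takes 0.05 s, during which the arm holds its last target. There are 200 camera calls.

## Working session

There is one attempt and no reset: what is moved stays moved. The work goes in short steps, Python scripts to look and compute and a shell command to move; the robot and the scene stay as the last step left them, time stands still between calls to the robot, and variables do not carry over. Pictures are saved under pics/ and viewed, at most 14 in all, crops included, and the job is handed in when it is done.

```bash
ls; mkdir -p pics; cat > h.py <<'E'
import numpy as np, cv2
from bench import get_obs, camera, hand_in, spot_in
from scipy.spatial.transform import Rotation as R
def save(c,n): cv2.imwrite('pics/'+n, c['frame'][:,:,::-1])
def proj(c,P):
    E=np.linalg.inv(c['extrinsics']); p=(E[:3,:3]@np.atleast_2d(P).T).T+E[:3,3]
    p=p*[1,-1,-1]
    return cv2.projectPoints(p,np.zeros(3),np.zeros(3),c['mtx'],np.array(c['distortion']))[0][:,0]
def ray(c,uv,z):
    uv=np.array(uv,float).reshape(-1,1,2)
    n=cv2.undistortPoints(uv,c['mtx'],np.array(c['distortion']))[:,0]
    d=np.c_[n[:,0],-n[:,1],-np.ones(len(n))]@c['extrinsics'][:3,:3].T
    o=c['extrinsics'][:3,3]
    return o+d*((z-o[2])/d[:,2])[:,None]
def tool():
    o=get_obs(); q=o['eef_rot']; return np.array(o['eef_pos']), R.from_quat([q[1],q[2],q[3],q[0]])
E
python3 - <<'E'
from h import *
c={n:camera(n) for n in ('top','scene')}
for n in c: save(c[n],n+'1.png')
for k in c:
  print(k, c[k]['extrinsics'][:3,3])
  for n in 'plate socket clamp foot black_socket black_clamp tray bin_blue bin_yellow bin_green'.split():
    print(n,[(np.round(d['xyz'],3).tolist(),round(d['confidence'],2)) for d in spot_in(c[k],n)[:3]])
p,r=tool();print(p,r.as_matrix().round(3),get_obs()['opening'])
E
```

```text
pics
top [ 0.32249057 -0.01765515  1.09091419]
plate [([0.576, -0.335, 0.009], 0.72)]
socket [([0.56, -0.095, 0.006], 0.83)]
clamp [([0.547, -0.208, 0.024], 0.93), ([0.627, 0.106, 0.006], 0.16)]
foot [([0.436, -0.35, 0.011], 0.63), ([0.546, -0.208, 0.025], 0.63)]
black_socket [([0.439, -0.222, 0.003], 0.87)]
black_clamp [([0.468, -0.102, 0.008], 0.57)]
tray [([0.54, 0.186, 0.009], 0.71), ([0.576, -0.334, 0.009], 0.63)]
bin_blue [([0.627, 0.277, 0.004], 0.72)]
bin_yellow [([0.629, 0.106, 0.008], 0.74)]
bin_green [([0.625, 0.186, 0.006], 0.7), ([0.628, 0.105, 0.01], 0.62)]
scene [1.19488978 0.33357841 0.60360411]
plate [([0.594, -0.333, 0.012], 0.77)]
socket [([0.572, -0.093, 0.025], 0.59)]
clamp [([0.572, -0.202, 0.022], 0.82)]
foot [([0.451, -0.348, 0.011], 0.74)]
black_socket [([0.457, -0.219, 0.023], 0.87)]
black_clamp [([0.481, -0.092, 0.024], 0.66), ([0.617, 0.272, 0.005], 0.58)]
tray [([0.539, 0.198, 0.006], 0.85)]
bin_blue [([0.612, 0.269, 0.004], 0.66)]
bin_yellow [([0.622, 0.106, 0.011], 0.67), ([0.592, -0.334, 0.011], 0.61)]
bin_green [([0.614, 0.27, 0.003], 0.54)]
[0.21582755 0.53297147 0.25628518] [[-0.927  0.375 -0.   ]
 [ 0.375  0.927  0.   ]
 [ 0.    -0.    -1.   ]] 0.9966347366441232
```

View pics/top1.png

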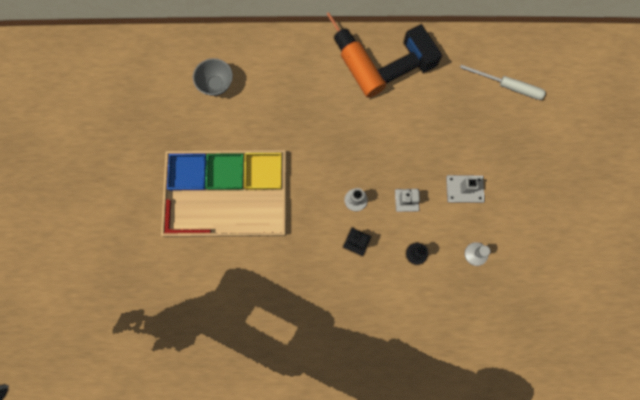

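View pics/scene1.png

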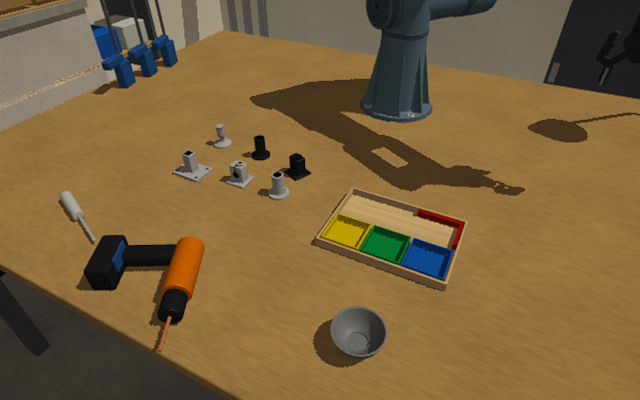

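The top view shows the tray at (165–288, 152–236). The bins run blue, green, yellow from left to right, with the red bars at its left and bottom edges. The fittings are at: socket (357,198), clamp (407,199), plate (466,189), foot (478,254). The black look-alikes are at (357,241) and (417,253). I'll crop in closer.

```bash
python3 - <<'E'
from h import *
c=camera('top'); f=c['frame'][:,:,::-1]
a=cv2.resize(f[145:245,155:295],None,fx=5.5,fy=5.5,interpolation=cv2.INTER_CUBIC)
b=cv2.resize(f[170:280,335:495],None,fx=5,fy=5,interpolation=cv2.INTER_CUBIC)
cv2.imwrite('pics/tray.png',a);cv2.imwrite('pics/obj.png',b)
# plate silhouettes etc.
E
```

```text
(no output)
```

View pics/tray.png

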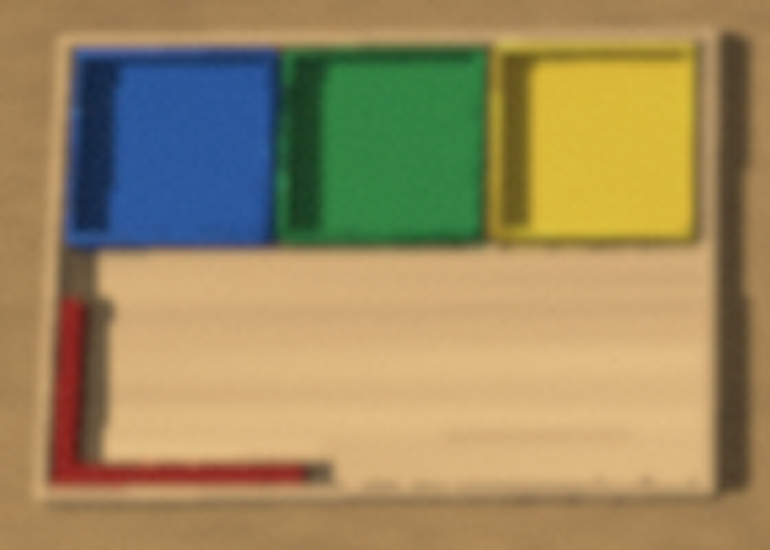

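View pics/obj.png

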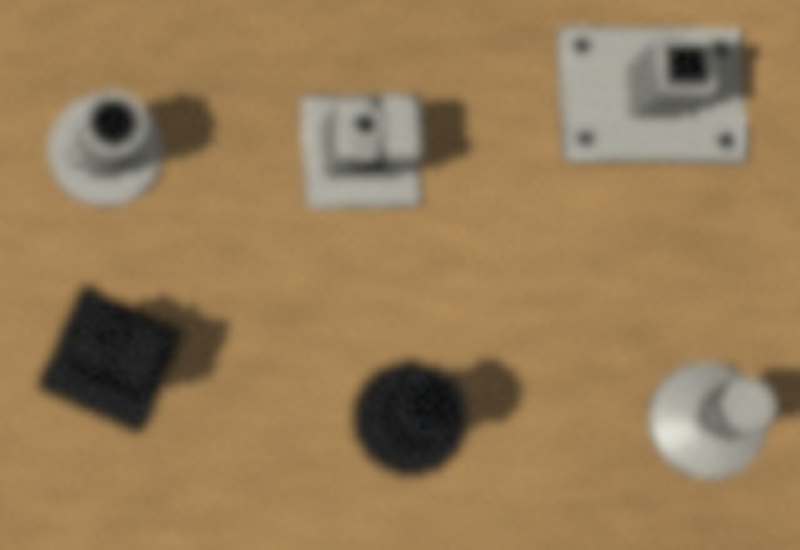

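```bash
python3 - <<'E'
from h import *
c=camera('top')
def T(l,s,o): return (np.array(l,float)+.5)/s-.5+o
def fit(uv,z,w,h,name,o):
    P=ray(c,uv,z)[:,:2]; m=P.mean(0); M=np.array(o)*[w/2,h/2]
    Q=P-m; th=np.arctan2((M[:,0]*Q[:,1]-M[:,1]*Q[:,0]).sum(),(M*Q).sum())
    print(name,m.round(4),'yaw',np.degrees(th).round(1),'edges',[np.linalg.norm(P[i]-P[i-1]).round(4) for i in range(4)])
o=[(1,1),(1,-1),(-1,-1),(-1,1)]
fit(T([(58,33),(720,28),(718,493),(36,498)],5.5,np.array([155,145])),.02,.188,.264,'tray',o)
fit(T([(72,48),(698,42),(698,242),(66,247)],5.5,np.array([155,145])),.024,.08,.248,'bins',o)
k=np.array([335,170])
fit(T([(558,27),(743,28),(747,160),(565,163)],5,k),.008,.06,.08,'plate',o)
fit(T([(300,96),(420,93),(423,206),(308,208)],5,k),.006,.05,.05,'clamp',o)
fit(T([(90,287),(182,330),(140,431),(40,385)],5,k),.006,.05,.05,'bclamp',o)
print('socket',ray(c,T([(105,148)],5,k),.006),ray(c,T([(113,121)],5,k),.056))
print('foot',ray(c,T([(708,420)],5,k),.005),ray(c,T([(748,405)],5,k),.058))
print('plate post',ray(c,T([(688,65)],5,k),.058))
print('bsocket',ray(c,T([(411,417)],5,k),.006))
E
```

```text
tray [0.5779 0.1872] yaw 0.2 edges [np.float64(0.1887), np.float64(0.2663), np.float64(0.1883), np.float64(0.2649)]
bins [0.6238 0.1877] yaw 0.2 edges [np.float64(0.0819), np.float64(0.2505), np.float64(0.0822), np.float64(0.2491)]
plate [ 0.5848 -0.341 ] yaw -0.5 edges [np.float64(0.0616), np.float64(0.0825), np.float64(0.0599), np.float64(0.0804)]
clamp [ 0.5606 -0.2118] yaw 0.6 edges [np.float64(0.0503), np.float64(0.0531), np.float64(0.0508), np.float64(0.0504)]
bclamp [ 0.4698 -0.1002] yaw -25.7 edges [np.float64(0.048), np.float64(0.0438), np.float64(0.0476), np.float64(0.047)]
socket [[ 0.56240202 -0.09868991  0.006     ]] [[ 0.56290308 -0.09855034  0.056     ]]
foot [[ 0.44107203 -0.35626028  0.005     ]] [[ 0.44130543 -0.35668816  0.058     ]]
plate post [[ 0.5852159  -0.34156684  0.058     ]]
bsocket [[ 0.44332401 -0.22772396  0.006     ]]
```

```bash
cat >> h.py <<'E'
def go(x,y,z,yaw=0.):
    """shift, turn to TCP target pointing down, tool y at yaw deg from world y"""
    p,r=tool(); t=R.from_euler('z',yaw,degrees=True)*R.from_matrix(np.array([[-1,0,0],[0,1,0],[0,0,-1.]]))
    d=r.inv().apply(np.array([x,y,z])-p); w=(r.inv()*t).as_rotvec()
    print('shift',d.round(4),'turn',w.round(3),'| world',p.round(4),'rows>=',max(np.linalg.norm(d)/.0625,np.linalg.norm(w)/.186).round(1))
E
python3 -c "
from h import *
go(.585,-.341,.2)"
```

```text
shift [-0.6703 -0.6715  0.0563] turn [ 0.    -0.    -0.385] | world [0.2158 0.533  0.2563] rows>= 15.2
```

```bash
python3 -m jog '[-0.67,-0.6715,0.056,0,0,-0.385,0, -0.67,-0.6715,0.056,0,0,-0.385,0, -0.67,-0.6715,0.056,0,0,-0.385,0, -0.67,-0.6715,0.056,0,0,-0.385,0, -0.67,-0.6715,0.056,0,0,-0.385,0, -0.67,-0.6715,0.056,0,0,-0.385,0, -0.67,-0.6715,0.056,0,0,-0.385,0, -0.67,-0.6715,0.056,0,0,-0.385,0, -0.67,-0.6715,0.056,0,0,-0.385,0, -0.67,-0.6715,0.056,0,0,-0.385,0, -0.67,-0.6715,0.056,0,0,-0.385,0, -0.67,-0.6715,0.056,0,0,-0.385,0, -0.67,-0.6715,0.056,0,0,-0.385,0, -0.67,-0.6715,0.056,0,0,-0.385,0, -0.67,-0.6715,0.056,0,0,-0.385,0, -0.67,-0.6715,0.056,0,0,-0.385,0, -0.67,-0.6715,0.056,0,0,-0.385,0, -0.67,-0.6715,0.056,0,0,-0.385,0]'; python3 - <<'E'
from h import *
go(.585,-.341,.05)
c=camera('wrist'); save(c,'w1.png')
h=.0125
print(proj(c,[[.585+a*.012,-.341+b*.012,.058] for a,b in((1,1),(1,-1),(-1,-1),(-1,1))]).round())
E
```

```text
time_s: 3.45
eef_pos: [0.5845, -0.3399, 0.2001]
eef_rot: [-0.0, -0.0, 1.0, 0.0]
wrist_force: [-0.6, 0.4, -0.9]
opening: 1.0
grasp_force: 0.0
shift [-0.0006 -0.0012  0.1501] turn [ 0.001 -0.001  0.001] | world [ 0.5845 -0.3399  0.2001] rows>= 2.4
[[331. 204.]
 [301. 204.]
 [301. 175.]
 [332. 175.]]
```

View pics/w1.png

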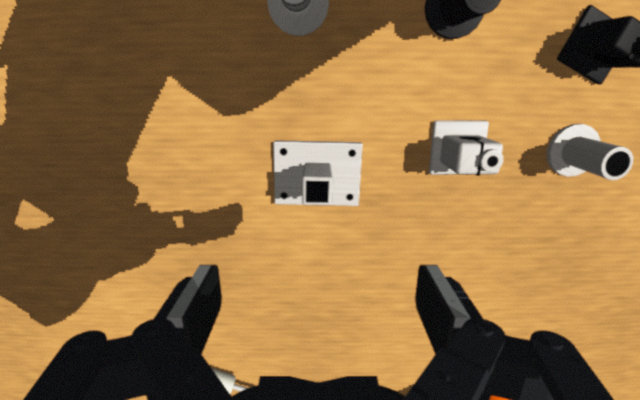

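The post top is at (317,191), as predicted. The clamp at (460,150) has its screw toward +y, so its grip faces point along world x.

```bash
python3 -m jog '[-0.0005,-0.001,0.06,0,0,0,0, -0.0005,-0.001,0.12,0,0,0,0, -0.0005,-0.001,0.15,0,0,0,0, -0.0005,-0.001,0.15,0,0,0,0.3, -0.0005,-0.001,0.15,0,0,0,1, -0.0005,-0.001,0.15,0,0,0,1, -0.0005,-0.001,0.15,0,0,0,1, -0.0005,-0.001,0.15,0,0,0,1, -0.0005,-0.001,0.15,0,0,0,1, -0.0005,-0.001,0.15,0,0,0,1, -0.0005,-0.001,0.15,0,0,0,1, -0.0005,-0.001,0.15,0,0,0,1]'; python3 - <<'E'
from h import *
go(.535,.255,.15)
E
```

```text
time_s: 5.0
eef_pos: [0.5867, -0.3427, 0.0531]
eef_rot: [0.002, -0.0, 1.0, -0.001]
wrist_force: [0.4, 1.8, 5.6]
opening: 0.269
grasp_force: 61.2
shift [ 0.0512  0.5975 -0.0984] turn [-0.002  0.003  0.   ] | world [ 0.5867 -0.3427  0.0531] rows>= 9.7
```

```bash
python3 -m jog '[0,0,-0.03,0,0,0,1, 0,0,-0.08,0,0,0,1, 0,0,-0.11,0,0,0,1, 0.01,0.06,-0.11,0,0,0,1, 0.02,0.12,-0.11,0,0,0,1, 0.03,0.18,-0.11,0,0,0,1, 0.05,0.24,-0.11,0,0,0,1, 0.05,0.3,-0.11,0,0,0,1, 0.05,0.36,-0.11,0,0,0,1, 0.05,0.42,-0.11,0,0,0,1, 0.05,0.48,-0.11,0,0,0,1, 0.05,0.54,-0.11,0,0,0,1, 0.05,0.57,-0.11,0,0,0,1, 0.05,0.59,-0.11,0,0,0,1, 0.05,0.596,-0.11,0,0,0,1, 0.05,0.596,-0.11,0,0,0,1, 0.05,0.596,-0.11,0,0,0,1]'; python3 - <<'E'
from h import *
p,_=tool(); print(p,get_obs()['opening'])
c=camera('wrist'); save(c,'w2.png')
go(.535,.255,.06)
E
```

```text
time_s: 7.12
eef_pos: [0.5354, 0.2528, 0.1602]
eef_rot: [-0.0, 0.001, 1.0, -0.0]
wrist_force: [-0.1, -0.8, -3.0]
opening: 0.27
grasp_force: 60.5
[0.53537321 0.25281258 0.16021522] 0.26979570460363844
shift [0.0004 0.0022 0.1002] turn [-0.    -0.    -0.001] | world [0.5354 0.2529 0.1602] rows>= 1.6
```

View pics/w2.png

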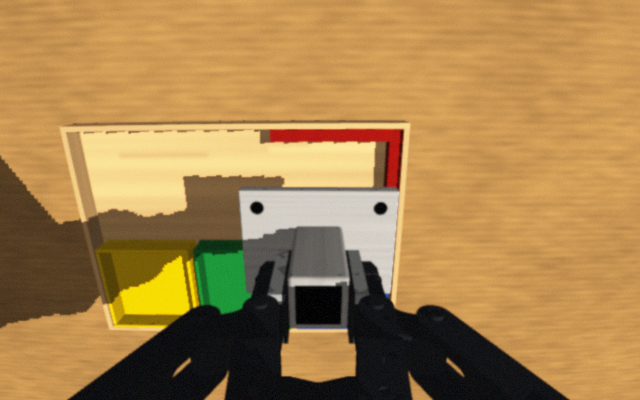

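The plate is held square over the tray, with the red bars along the top and right. I'll check the tray corners at (62,127), (409,123) and (110,329).

```bash
python3 - <<'E'
from h import *
c=camera('wrist')
P=ray(c,[(62,127),(409,123),(110,329)],.02);print(P.round(4))
d=P[1]-P[0];print(np.degrees(np.arctan2(-d[0],d[1])))
t=R.from_euler('z',.2,degrees=True).as_matrix()
print('pred',[(np.array([.578,.1872,0])+t@[a*.094,b*.132,0]).round(4) for a,b in((-1,-1),(-1,1),(1,-1))])
print('home',np.array([.578,.1872,0])+t@[-.05,.078,0])
E
```

```text
[[0.4848 0.0581 0.02  ]
 [0.4836 0.3204 0.02  ]
 [0.6725 0.0576 0.02  ]]
0.27116840561398237
pred [array([0.4845, 0.0549, 0.    ]), array([0.4835, 0.3189, 0.    ]), array([0.6725, 0.0555, 0.    ])]
home [0.52772803 0.26502499 0.        ]
```

```bash
python3 -m jog '[0,0.001,0.05,0,0,0,1, 0,0.001,0.09,0,0,0,1, 0,0.001,0.098,0,0,0.0,1, 0,0.001,0.101,0,0,0.0,1, 0,0.001,0.103,0,0,0.0,1, 0,0.001,0.105,0,0,0.0,1, 0,0.001,0.105,0,0,0.0,1, 0,0.001,0.105,0,0,0.0,1]'; python3 -c "
from h import *
go(.528,.266,.055,.2);print(get_obs()['wrist_force'])"
```

```text
time_s: 8.22
eef_pos: [0.5364, 0.2555, 0.0571]
eef_rot: [0.001, -0.0, 1.0, 0.0]
wrist_force: [0.1, 0.6, 7.1]
opening: 0.27
grasp_force: 61.8
shift [0.0084 0.0105 0.002 ] turn [ 0.001  0.003 -0.003] | world [0.5364 0.2555 0.0571] rows>= 0.2
[0.10212832 0.59266275 7.07067416]
```

```bash
python3 -m jog '[0.003,0,0,0,0,-0.003,1, 0.006,0,0,0,0,-0.003,1, 0.008,0,0,0,0,-0.003,1, 0.009,0,0,0,0,-0.003,1, 0.010,0,0,0,0,-0.003,1, 0.010,0,0,0,0,-0.003,1]'; python3 -m jog '[0,0.003,0,0,0,0,1, 0,0.006,0,0,0,0,1, 0,0.008,0,0,0,0,1, 0,0.010,0,0,0,0,1, 0,0.011,0,0,0,0,1, 0,0.011,0,0,0,0,1]'
```

```text
time_s: 8.98
eef_pos: [0.528, 0.2555, 0.0572]
eef_rot: [0.003, -0.002, 1.0, 0.001]
wrist_force: [7.1, 1.3, 5.1]
opening: 0.268
grasp_force: 61.4
time_s: 9.72
eef_pos: [0.528, 0.2643, 0.0571]
eef_rot: [0.003, -0.002, 1.0, -0.001]
wrist_force: [5.9, -9.0, 7.8]
opening: 0.271
grasp_force: 62.0
```

```bash
python3 -m jog '[0.001,0.001,0,0,0,0,1, 0.002,0.002,0,0,0,0,1, 0.003,0.003,0,0,0,0,1, 0.003,0.003,0,0,0,0,1]'
```

```text
time_s: 10.22
eef_pos: [0.5274, 0.2667, 0.0575]
eef_rot: [0.005, -0.002, 1.0, -0.001]
wrist_force: [13.7, -11.3, 2.3]
opening: 0.272
grasp_force: 61.2
```

```bash
python3 -m jog '[0,0.002,0,0,0,0,1, 0,0.003,0,0,0,0,1, 0,0.004,0,0,0,0,1, 0,0.004,0,0,0,0,1]'
```

```text
time_s: 10.72
eef_pos: [0.5274, 0.2672, 0.0576]
eef_rot: [0.005, -0.002, 1.0, -0.004]
wrist_force: [11.9, -27.6, 8.4]
opening: 0.268
grasp_force: 62.3
```

```bash
python3 -m jog '[0,0,0,0,0,0,0, 0,0,0,0,0,0,0, 0,0,0,0,0,0,0, 0,0,0,0,0,0,0, 0,0,-0.05,0,0,0,0, 0,0,-0.1,0,0,0,0, 0,0,-0.12,0,0,0,0, 0,0,-0.12,0,0,0,0]'; python3 - <<'E'
from h import *
go(.5627,-.0987,.15)
c=camera('wrist'); save(c,'w3.png')
E
```

```text
time_s: 11.72
eef_pos: [0.5231, 0.2737, 0.1773]
eef_rot: [0.002, -0.002, 1.0, 0.001]
wrist_force: [-0.8, -0.1, -0.5]
opening: 1.0
grasp_force: 0.0
shift [-0.0381 -0.3726  0.027 ] turn [0.001 0.004 0.004] | world [0.5231 0.2737 0.1773] rows>= 6.0
```

View pics/w3.png

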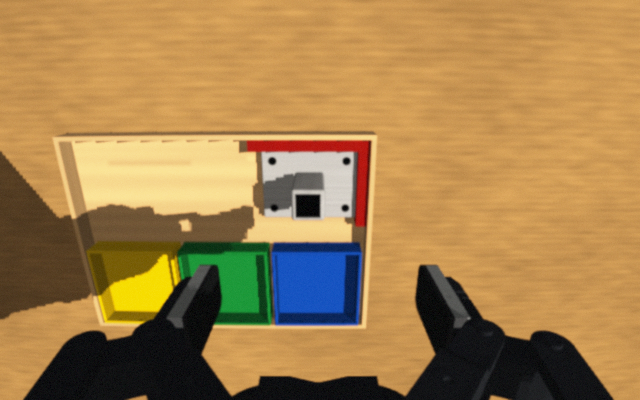

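The plate sits in the corner against both red bars, at (262–355, 152–217). Next is the socket.

```bash
python3 -m jog '[-0.04,-0.06,0,0,0,0.003,0, -0.04,-0.12,0,0,0,0.003,0, -0.04,-0.18,0,0,0,0.003,0, -0.04,-0.24,0,0,0,0.003,0, -0.04,-0.3,0,0,0,0.003,0, -0.04,-0.35,0,0,0,0.003,0, -0.04,-0.3725,0.027,0,0,0.003,0, -0.04,-0.3725,0.027,0,0,0.003,0, -0.04,-0.3725,0.027,0,0,0.003,0]'; python3 - <<'E'
from h import *
go(.5627,-.0987,.048)
c=camera('wrist'); save(c,'w4.png'); print(proj(c,[[.5627,-.0987,.056],[.5606,-.2118,.006]]).round())
for n in('socket','clamp'): print(n,[d['xyz'] for d in spot_in(c,n)[:1]])
E
```

```text
time_s: 12.9
eef_pos: [0.5627, -0.0983, 0.1473]
eef_rot: [-0.001, -0.0, 1.0, 0.001]
wrist_force: [1.0, -0.6, 1.1]
opening: 1.001
grasp_force: 0.0
shift [-0.0002 -0.0005  0.0993] turn [ 0.001 -0.002  0.   ] | world [ 0.5627 -0.0983  0.1473] rows>= 1.6
[[317. 213.]
 [174. 187.]]
socket [[0.5564, -0.1, 0.0301]]
clamp [[0.5542, -0.201, 0.0343]]
```

View pics/w4.png

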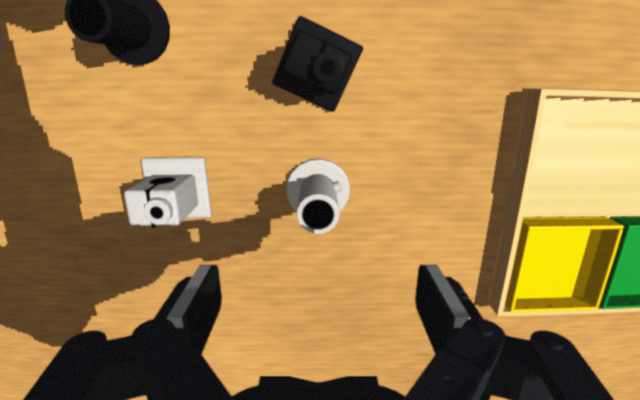

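```bash
python3 - <<'E'
import cv2,numpy as np
a=cv2.imread('pics/w4.png')[145:240,110:225]; b=cv2.imread('pics/w1.png')[110:185,420:515]
a=cv2.resize(a,(400,330),interpolation=2); b=cv2.resize(b,(400,330),interpolation=2)
cv2.imwrite('pics/cl.png',np.hstack([a,b]))
E
```

```text
(no output)
```

View pics/cl.png

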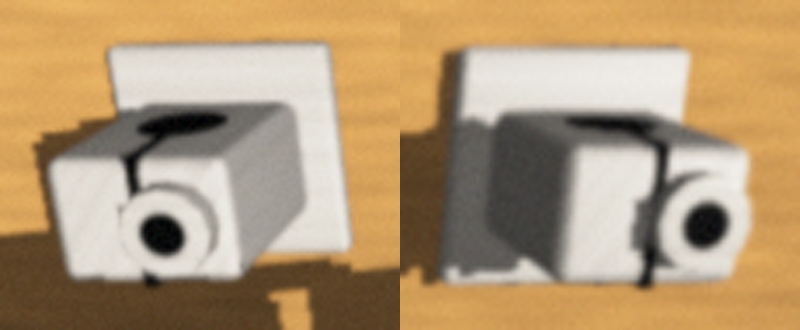

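```bash
python3 -m jog '[0,-0.0005,0.05,0,0,0,0, 0,-0.0005,0.1,0,0,0,0, 0,-0.0005,0.1,0,0,0,0, 0,-0.0005,0.1,0,0,0,1, 0,-0.0005,0.1,0,0,0,1, 0,-0.0005,0.1,0,0,0,1, 0,-0.0005,0.1,0,0,0,1, 0,-0.0005,0.1,0,0,0,1, 0,-0.0005,0.1,0,0,0,1, 0,-0.0005,0.1,0,0,0,1, 0,-0.0005,0.03,0,0,0,1, 0,-0.0005,-0.03,0,0,0,1, 0,-0.0005,-0.03,0,0,0,1]'; python3 - <<'E'
from h import *
t=R.from_euler('z',.2,degrees=True).as_matrix()
for y in (84,0,-84): print((np.array([.578,.1885,0])+t@[.048,y/1000,0]).round(4))
go(.6257,.2727,.18)
E
```

```text
time_s: 14.68
eef_pos: [0.5667, -0.1011, 0.1848]
eef_rot: [0.005, -0.0, 1.0, -0.002]
wrist_force: [-0.1, 0.3, -2.0]
opening: 0.301
grasp_force: 59.2
[0.6257 0.2727 0.    ]
[0.626  0.1887 0.    ]
[0.6263 0.1047 0.    ]
shift [-0.0591  0.3738  0.0038] turn [-0.004  0.011  0.   ] | world [ 0.5667 -0.1011  0.1848] rows>= 6.1
```

The crops confirm that the clamp's bores are on its ±x faces and its screw is toward +y. The socket is gripped, so I'll carry it to the blue bin.

```bash
python3 -m jog '[-0.01,0.06,0,0,0,0,1, -0.02,0.12,0,0,0,0,1, -0.03,0.18,0,0,0,0,1, -0.04,0.24,0,0,0,0,1, -0.05,0.3,0,0,0,0,1, -0.06,0.35,0,0,0,0,1, -0.062,0.372,0,0,0,0,1, -0.062,0.372,0,0,0,0,1, -0.062,0.372,0,0,0,0,1]'; python3 - <<'E'
from h import *
go(.6257,.2727,.06)
c=camera('wrist'); save(c,'w5.png')
E
```

```text
time_s: 15.8
eef_pos: [0.6249, 0.2707, 0.1777]
eef_rot: [-0.001, 0.0, 1.0, -0.0]
wrist_force: [0.1, 0.5, -0.9]
opening: 0.306
grasp_force: 59.6
shift [-0.0009  0.0021  0.1177] turn [-0.001 -0.001 -0.001] | world [0.6249 0.2707 0.1777] rows>= 1.9
```

View pics/w5.png

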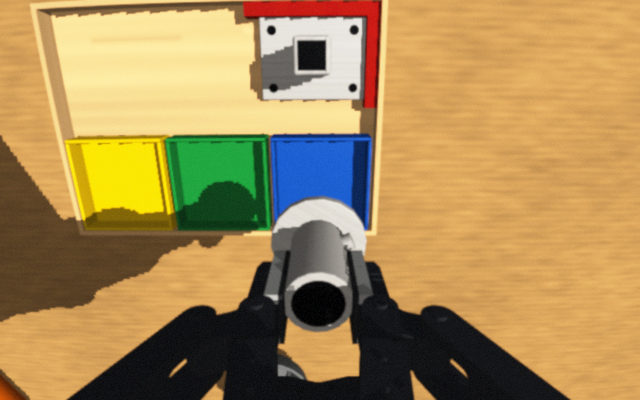

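The socket is held over the blue bin, so I'll lower and release it.

```bash
python3 -m jog '[0,0.002,0.05,0,0,0,1, 0,0.002,0.1,0,0,0,1, 0,0.002,0.118,0,0,0,1, 0,0.002,0.122,0,0,0,1, 0,0.002,0.123,0,0,0,1, 0,0.002,0.123,0,0,0,1, 0,0.002,0.123,0,0,0,0.5, 0,0.002,0.123,0,0,0,0, 0,0.002,0.123,0,0,0,0, 0,0.002,0.123,0,0,0,0, 0,0.002,0.06,0,0,0,0, 0,0.002,0.0,0,0,0,0, 0,0.002,-0.03,0,0,0,0, 0,0.002,-0.03,0,0,0,0, 0,0.002,-0.03,0,0,0,0]'; python3 - <<'E'
from h import *
go(.5606,-.2118,.15,90);go(.5606,-.2118,.15,-90)
print(get_obs()['q'])
c=camera('wrist'); save(c,'w6.png')
E
```

```text
time_s: 17.73
eef_pos: [0.6244, 0.274, 0.2068]
eef_rot: [-0.001, -0.0, 1.0, -0.0]
wrist_force: [-0.7, -0.1, -0.5]
opening: 1.002
grasp_force: 0.0
shift [ 0.0638 -0.4858  0.0571] turn [ 1.000e-03 -2.000e-03 -1.571e+00] | world [0.6244 0.274  0.2068] rows>= 8.4
shift [ 0.0638 -0.4858  0.0571] turn [-2.000e-03 -1.000e-03  1.571e+00] | world [0.6244 0.274  0.2068] rows>= 8.4
[ 2.39932837e-01  4.56493711e-01  1.35581054e+00  2.73309718e-06
  1.33144644e+00 -1.33109653e+00]
```

View pics/w6.png

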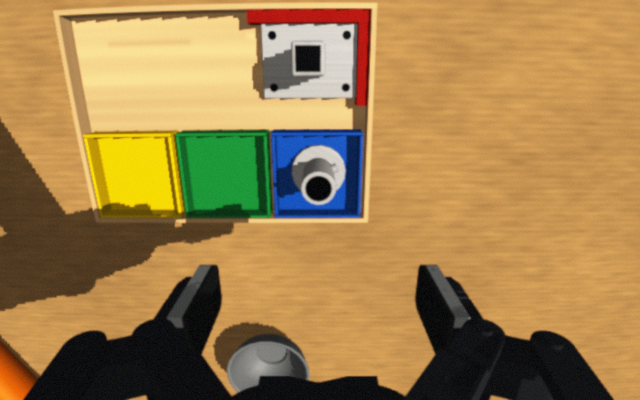

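The socket stands in the blue bin at (318,175). Next is the clamp, with the tool yawed -90° to stay within the last joint's range.

```bash
python3 -m jog '[0.01,-0.055,0,0,0,0.17,0, 0.02,-0.11,0,0,0,0.34,0, 0.03,-0.165,0,0,0,0.51,0, 0.04,-0.22,0,0,0,0.68,0, 0.05,-0.275,0,0,0,0.85,0, 0.055,-0.33,0,0,0,1.02,0, 0.06,-0.385,0,0,0,1.19,0, 0.064,-0.44,0.02,0,0,1.36,0, 0.064,-0.485,0.05,0,0,1.5,0, 0.064,-0.4858,0.057,0,0,1.571,0, 0.064,-0.4858,0.057,0,0,1.571,0, 0.064,-0.4858,0.057,0,0,1.571,0, 0.064,-0.4858,0.057,0,0,1.571,0]'; python3 - <<'E'
from h import *
go(.5606,-.2118,.05,-90)
c=camera('wrist'); save(c,'w7.png'); print(proj(c,[[.5606+a*.013,-.2118+b*.018,.05] for a,b in((1,1),(1,-1),(-1,-1),(-1,1))]).round())
E
```

```text
time_s: 19.4
eef_pos: [0.5617, -0.211, 0.1517]
eef_rot: [0.0, 0.706, 0.708, 0.0]
wrist_force: [-0.5, 0.1, -0.8]
opening: 1.002
grasp_force: 0.0
shift [-0.0007 -0.0011  0.1017] turn [0.001 0.    0.002] | world [ 0.5617 -0.211   0.1517] rows>= 1.6
[[335. 184.]
 [335. 233.]
 [297. 233.]
 [296. 184.]]
```

View pics/w7.png

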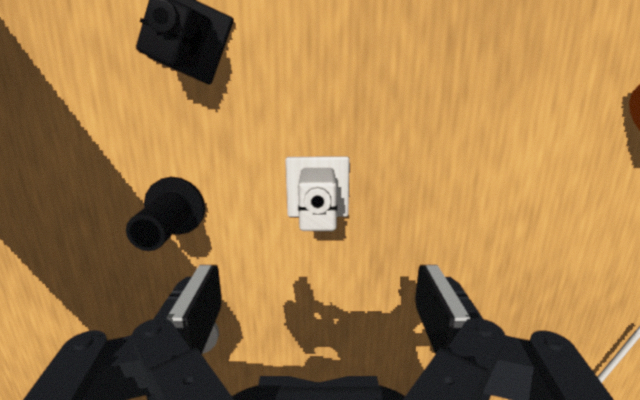

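The clamp block top at (299–338, 183–231) matches the prediction, so I'll grasp it.

```bash
python3 -m jog '[-0.0005,0,0.05,0,0,0,0, -0.0005,0,0.1,0,0,0,0, -0.0005,0,0.102,0,0,0,0, -0.0005,0,0.102,0,0,0,1, -0.0005,0,0.102,0,0,0,1, -0.0005,0,0.102,0,0,0,1, -0.0005,0,0.102,0,0,0,1, -0.0005,0,0.102,0,0,0,1, -0.0005,0,0.102,0,0,0,1, -0.0005,0,0.102,0,0,0,1, -0.0005,0,0.03,0,0,0,1, -0.0005,0,-0.028,0,0,0,1, -0.0005,0,-0.028,0,0,0,1, -0.0005,0,-0.028,0,0,0,1]'; python3 - <<'E'
from h import *
go(.6263,.1047,.18,-89.8)
E
```

```text
time_s: 21.2
eef_pos: [0.5611, -0.212, 0.1794]
eef_rot: [0.0, 0.707, 0.707, 0.0]
wrist_force: [-0.6, 0.2, -1.5]
opening: 0.292
grasp_force: 60.3
shift [ 0.3167  0.0652 -0.0007] turn [ 0.     0.    -0.003] | world [ 0.5611 -0.212   0.1794] rows>= 5.2
```

```bash
python3 -m jog '[0.055,0.02,0,0,0,0,1, 0.11,0.04,0,0,0,0,1, 0.165,0.055,0,0,0,0,1, 0.22,0.065,0,0,0,0,1, 0.275,0.065,0,0,0,0,1, 0.31,0.065,0,0,0,0,1, 0.317,0.065,0,0,0,0,1, 0.317,0.065,0,0,0,0,1, 0.317,0.065,0,0,0,0,1]'; python3 - <<'E'
from h import *
go(.6263,.1047,.057,-89.8)
c=camera('wrist'); save(c,'w8.png')
E
```

```text
time_s: 22.32
eef_pos: [0.626, 0.1035, 0.1784]
eef_rot: [-0.0, 0.708, 0.707, -0.001]
wrist_force: [-0.0, -0.3, -1.7]
opening: 0.294
grasp_force: 60.3
shift [0.0013 0.0005 0.1214] turn [-0.001  0.    -0.005] | world [0.626  0.1035 0.1784] rows>= 1.9
```

View pics/w8.png

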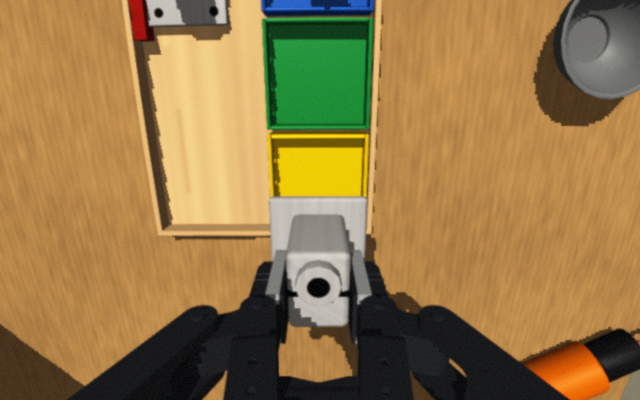

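The clamp is over the yellow bin, so I'll lower and release it. After that I'll work out the move to the foot.

```bash
python3 -m jog '[0.001,0,0.05,0,0,0,1, 0.001,0,0.1,0,0,0,1, 0.001,0,0.118,0,0,0,1, 0.001,0,0.121,0,0,0,1, 0.001,0,0.123,0,0,0,1, 0.001,0,0.123,0,0,0,1, 0.001,0,0.123,0,0,0,0.5, 0.001,0,0.123,0,0,0,0, 0.001,0,0.123,0,0,0,0, 0.001,0,0.123,0,0,0,0, 0.001,0,0.06,0,0,0,0, 0.001,0,0.0,0,0,0,0, 0.001,0,-0.03,0,0,0,0, 0.001,0,-0.03,0,0,0,0, 0.001,0,-0.03,0,0,0,0]'; python3 - <<'E'
from h import *
c=camera('wrist'); save(c,'w9.png')
go(.4411,-.3565,.16,-70)
print(get_obs()['q'])
E
```

```text
time_s: 24.25
eef_pos: [0.6255, 0.1059, 0.2078]
eef_rot: [-0.001, 0.707, 0.707, -0.001]
wrist_force: [-0.7, -0.5, -0.0]
opening: 0.999
grasp_force: 0.0
shift [-0.4624 -0.1839  0.0477] turn [-0.003 -0.001 -0.349] | world [0.6252 0.1059 0.2071] rows>= 8.0
[-1.90750070e-02  3.55725847e-01  1.49249795e+00  9.59315095e-07
  1.29675449e+00 -1.90940801e-02]
```

View pics/w9.png

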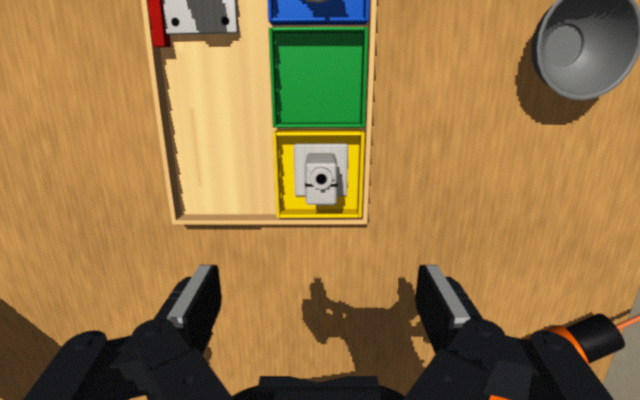

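The clamp stands in the yellow bin at (321,175). Next is the foot, at the same yaw.

```bash
python3 -m jog '[-0.055,-0.022,0,0,0,0,0, -0.11,-0.044,0,0,0,0,0, -0.165,-0.066,0,0,0,0,0, -0.22,-0.088,0,0,0,0,0, -0.275,-0.11,0,0,0,0,0, -0.33,-0.132,0,0,0,0,0, -0.385,-0.154,0.02,0,0,0,0, -0.43,-0.176,0.04,0,0,0,0, -0.4625,-0.184,0.055,0,0,0,0, -0.4625,-0.184,0.055,0,0,0,0, -0.4625,-0.184,0.055,0,0,0,0, -0.4625,-0.184,0.055,0,0,0,0]'; python3 - <<'E'
from h import *
go(.4411,-.3565,.05,-90)
c=camera('wrist'); save(c,'w10.png'); print(proj(c,[[.4411,-.3565,.058]]).round())
E
```

```text
time_s: 25.8
eef_pos: [0.4428, -0.3555, 0.1543]
eef_rot: [-0.0, 0.707, 0.708, 0.0]
wrist_force: [-0.2, 0.4, -0.7]
opening: 1.001
grasp_force: 0.0
shift [-0.001  -0.0016  0.1043] turn [-0.    -0.     0.001] | world [ 0.4428 -0.3555  0.1543] rows>= 1.7
[[315. 212.]]
```

View pics/w10.png

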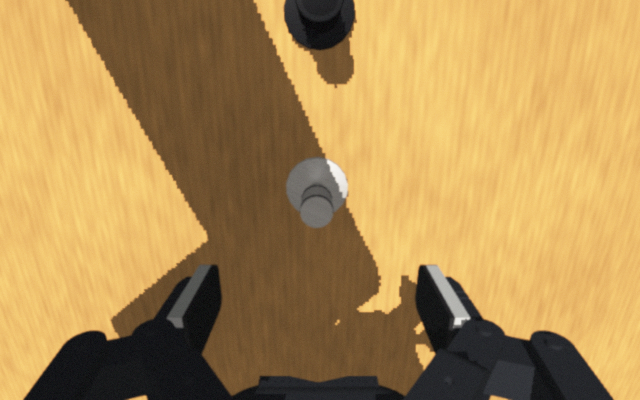

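The foot's collar top is at (317,212), as predicted, so I'll grasp it.

```bash
python3 -m jog '[-0.001,-0.0005,0.05,0,0,0,0, -0.001,-0.0005,0.1,0,0,0,0, -0.001,-0.0005,0.105,0,0,0,0, -0.001,-0.0005,0.105,0,0,0,1, -0.001,-0.0005,0.105,0,0,0,1, -0.001,-0.0005,0.105,0,0,0,1, -0.001,-0.0005,0.105,0,0,0,1, -0.001,-0.0005,0.105,0,0,0,1, -0.001,-0.0005,0.105,0,0,0,1, -0.001,-0.0005,0.105,0,0,0,1, -0.001,-0.0005,0.105,0,0,0,1, -0.001,-0.0005,0.04,0,0,0,1, -0.001,-0.0005,-0.025,0,0,0,1, -0.001,-0.0005,-0.035,0,0,0,1, -0.001,-0.0005,-0.035,0,0,0,1]'; python3 - <<'E'
from h import *
go(.626,.1887,.19,-89.8)
E
```

```text
time_s: 27.72
eef_pos: [0.4422, -0.3581, 0.1905]
eef_rot: [0.001, 0.707, 0.707, -0.0]
wrist_force: [0.3, 0.5, -0.7]
opening: 0.234
grasp_force: 59.0
shift [ 5.468e-01  1.838e-01 -3.000e-04] turn [ 0.002  0.002 -0.004] | world [ 0.4422 -0.3581  0.1905] rows>= 9.2
```

```bash
python3 -m jog '[0.055,0.02,0,0,0,0,1, 0.11,0.04,0,0,0,0,1, 0.165,0.06,0,0,0,0,1, 0.22,0.08,0,0,0,0,1, 0.275,0.1,0,0,0,0,1, 0.33,0.12,0,0,0,0,1, 0.385,0.14,0,0,0,0,1, 0.44,0.16,0,0,0,0,1, 0.495,0.175,0,0,0,0,1, 0.53,0.184,0,0,0,0,1, 0.546,0.184,0,0,0,0,1, 0.546,0.184,0,0,0,0,1, 0.546,0.184,0,0,0,0,1]'; python3 - <<'E'
from h import *
go(.626,.1887,.057,-89.8)
c=camera('wrist'); save(c,'w11.png')
E
```

```text
time_s: 29.35
eef_pos: [0.6253, 0.187, 0.1884]
eef_rot: [-0.0, 0.707, 0.707, -0.001]
wrist_force: [-0.8, -0.7, -1.6]
opening: 0.242
grasp_force: 59.0
shift [0.0018 0.0009 0.1314] turn [-0.002  0.001 -0.005] | world [0.6253 0.187  0.1884] rows>= 2.1
```

View pics/w11.png

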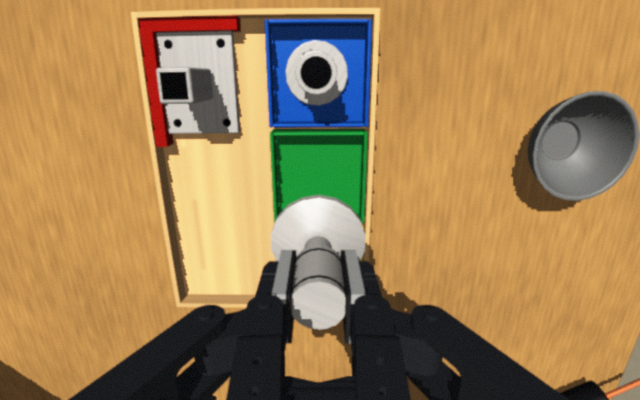

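The foot is over the green bin, so I'll lower and release it. That picture was number 16, and the limit is 14, so I won't view any more and the remaining checks will be numeric.

```bash
python3 -m jog '[0.001,0,0.05,0,0,0,1, 0.001,0,0.1,0,0,0,1, 0.001,0,0.128,0,0,0,1, 0.001,0,0.131,0,0,0,1, 0.001,0,0.133,0,0,0,1, 0.001,0,0.133,0,0,0,1, 0.001,0,0.133,0,0,0,0.5, 0.001,0,0.133,0,0,0,0, 0.001,0,0.133,0,0,0,0, 0.001,0,0.133,0,0,0,0, 0.001,0,0.07,0,0,0,0, 0.001,0,0.0,0,0,0,0, 0.001,0,-0.04,0,0,0,0, -0.06,0,-0.04,0,0,0,0, -0.12,0,-0.04,0,0,0,0, -0.18,0,-0.04,0,0,0,0, -0.24,0,-0.04,0,0,0,0, -0.24,0,-0.04,0,0,0,0, -0.24,0,-0.04,0,0,0,0]'; python3 - <<'E'
from h import *
c=camera('top')
for n in 'plate socket clamp foot black_socket black_clamp'.split():
    print(n,[(np.round(d['xyz'],3).tolist(),round(d['confidence'],2)) for d in spot_in(c,n)[:2]])
# rectified top-down view at z=.012, 1 mm/px, in tray coordinates
t=R.from_euler('z',.2,degrees=True).as_matrix()
def row(z,xs,ys):
    G=np.array([np.array([.578,.1875,z])+t@[x/1e3,y/1e3,0] for x in xs for y in ys])
    uv=proj(c,G).astype(np.float32)
    v=cv2.remap(c['frame'],uv[:,:1].copy(),uv[:,1:].copy(),cv2.INTER_LINEAR)[:,0].astype(int)
    return v.reshape(len(xs),len(ys),3)
s=row(.010,range(-92,-10),[50,60,100]).mean(1).astype(int)
print('x scan'); print([(x,*map(int,v)) for x,v in zip(range(-92,-10,2),s[::2])])
s=row(.010,[-70,-62,-30],range(26,130)).mean(0).astype(int)
print('y scan'); print([(y,*map(int,v)) for y,v in zip(range(26,130,2),s[::2])])
E
```

```text
time_s: 31.78
eef_pos: [0.6257, -0.0515, 0.2292]
eef_rot: [-0.0, 0.707, 0.707, 0.0]
wrist_force: [0.7, 1.4, -0.6]
opening: 1.002
grasp_force: 0.0
plate [([0.521, 0.257, 0.011], 0.85), ([0.63, 0.14, 0.008], 0.63)]
socket [([0.622, 0.268, 0.02], 0.84)]
clamp []
foot [([0.622, 0.188, 0.018], 0.57)]
black_socket [([0.437, -0.22, 0.003], 0.73), ([0.63, 0.141, 0.008], 0.5)]
black_clamp [([0.466, -0.1, 0.014], 0.84)]
x scan
[(-92, 223, 184, 129), (-90, 228, 178, 126), (-88, 217, 141, 101), (-86, 200, 93, 69), (-84, 191, 65, 55), (-82, 190, 84, 76), (-80, 195, 131, 122), (-78, 204, 176, 165), (-76, 208, 198, 187), (-74, 202, 199, 189), (-72, 196, 194, 186), (-70, 198, 196, 187), (-68, 206, 204, 195), (-66, 215, 213, 203), (-64, 218, 217, 207), (-62, 215, 213, 204), (-60, 205, 203, 194), (-58, 188, 187, 176), (-56, 168, 166, 157), (-54, 151, 149, 141), (-52, 140, 139, 131), (-50, 132, 131, 124), (-48, 120, 119, 113), (-46, 108, 107, 101), (-44, 101, 100, 96), (-42, 101, 101, 96), (-40, 100, 100, 95), (-38, 99, 99, 95), (-36, 99, 98, 93), (-34, 101, 100, 95), (-32, 108, 108, 101), (-30, 128, 1
[... 610 characters left out ...]
), (64, 197, 195, 184), (66, 199, 197, 187), (68, 202, 200, 189), (70, 202, 201, 190), (72, 202, 201, 190), (74, 202, 201, 190), (76, 199, 197, 188), (78, 194, 193, 183), (80, 190, 189, 179), (82, 190, 189, 179), (84, 192, 190, 180), (86, 189, 188, 178), (88, 188, 187, 177), (90, 189, 187, 178), (92, 191, 189, 179), (94, 193, 192, 181), (96, 194, 193, 183), (98, 194, 194, 184), (100, 197, 195, 187), (102, 203, 201, 192), (104, 209, 207, 197), (106, 205, 204, 193), (108, 184, 183, 173), (110, 163, 162, 154), (112, 168, 166, 158), (114, 174, 172, 163), (116, 158, 154, 145), (118, 131, 113, 106), (120, 127, 74, 70), (122, 152, 54, 49), (124, 176, 51, 44), (126, 181, 53, 45), (128, 171, 67, 52)]
```

```bash
python3 - <<'E'
from h import *
from bench import *
t=R.from_euler('z',.2,degrees=True).as_matrix()
for cn in('top','scene','wrist'):
    c=camera(cn)
    for n in ('clamp','foot','socket','plate'): print(cn,n,[(np.round(d['xyz'],3).tolist(),round(d['confidence'],2)) for d in spot_in(c,n)[:2]])
    if cn=='wrist': break
    def vals(z,pts):
        uv=proj(c,[np.array([.578,.1875,z])+t@[x/1e3,y/1e3,0] for x,y in pts]).astype(np.float32)
        v=cv2.remap(c['frame'],uv[:,:1].copy(),uv[:,1:].copy(),cv2.INTER_LINEAR)[:,0].astype(float)
        return (v[:,0]-v[:,1])/(v[:,0]+1)
    g=np.arange(-88,-70,.5)
    for y in (44,55,65,90,100,110):
        s=vals(.012,[(x,y) for x in g]); print(cn,'y',y,'x-edge',g[np.where(s>.35)[0][-1]] if (s>.35).any() else None)
    g=np.arange(108,128,.5)
    for x in (-74,-66,-58,-40,-30,-24):
        s=vals(.012,[(x,y) for y in g]); print(cn,'x',x,'y-edge',g[np.where(s>.35)[0][0]] if (s>.35).any() else None)
E
```

```text
top clamp []
top foot [([0.622, 0.188, 0.019], 0.77), ([0.63, 0.14, 0.007], 0.58)]
top socket [([0.619, 0.269, 0.026], 0.88), ([0.438, -0.221, 0.009], 0.61)]
top plate [([0.522, 0.259, 0.012], 0.89)]
top y 44 x-edge -81.0
top y 55 x-edge -80.5
top y 65 x-edge -80.5
top y 90 x-edge -80.5
top y 100 x-edge -81.0
top y 110 x-edge -80.5
top x -74 y-edge 119.0
top x -66 y-edge 119.5
top x -58 y-edge 119.5
top x -40 y-edge 119.5
top x -30 y-edge 119.0
top x -24 y-edge 119.0
scene clamp [([0.639, 0.112, 0.033], 0.91)]
scene foot []
scene socket [([0.634, 0.272, 0.032], 0.71), ([0.542, 0.173, 0.01], 0.52)]
scene plate [([0.537, 0.265, 0.016], 0.88)]
scene y 44 x-edge -78.5
scene y 55 x-edge -79.0
scene y 65 x-edge None
scene y 90 x-edge -82.5
scene y 100 x-edge -78.5
scene y 110 x-edge -79.0
scene x -74 y-edge 118.0
scene x -66 y-edge 118.0
scene x -58 y-edge 118.5
scene x -40 y-edge 118.5
scene x -30 y-edge 118.5
scene x -24 y-edge 118.0
wrist clamp [([0.624, 0.076, 0.005], 0.39)]
wrist foot []
wrist socket [([0.625, 0.077, 0.007], 0.68)]
wrist plate []
```

```bash
python3 -c "
from bench import hand_in
print(hand_in())"
```

```text
the job is handed in; nothing more can be done
None
```

The kit is packed and handed in at about 32 s: plate against both red bars, socket in blue, clamp in yellow, foot in green, black look-alikes not touched; I viewed 16 pictures against the limit of 14, and the foot's final stand was checked only by the top-camera detector (0.77), not by eye.

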